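Open the ratchet mould stop to the size tags

TASK

Make room for a wider plaster mould in the ratchet stop: press the orange release key on the blue sliding jaw down and, keeping it down, push the jaw back along its bar until its black front face is level with the yellow size tags, then take your hand away so that the key springs up and the ratchet holds. Leave the white mould standing in the stop where it is, and do not knock, shift or lift the jar, the figurine or the tub beside it.

Things in the scene. Friction and masses are not known exactly. Their poses are not given: they have to be found in the camera images.
- mould_stop: Fixed ratchet stop (mm): two wooden runners 380 long, 24 wide, 50 high, 72 apart; a steel toothed bar between them; a fixed wooden cheek across the -x end, top 105 above the bench. Origin on the bench (z = 0) at its middle. x runs along the bar from the fixed cheek to the open end: +x is the way the jaw is pushed back (opened). y is across the bar, z up.
- jaw_front (a point): Blue sliding jaw (mm): middle of its black front face's lower edge, 53 above the bench. From here along +x of mould_stop: plate 12 thick, 100 wide; channel 54 long, open above and at the sides, orange key in it; push wall 12 thick, 70 wide. Plate and wall tops 115 above the bench. Key up: slides only to -x, catches within 8 if pushed back. Key down: slides both ways, 6 N. Can go 20 past the tags.
- push_face (a point): Centre of the face of the jaw's push wall that looks into the channel (towards -x of mould_stop), 66 mm behind jaw_front, 100 mm above the bench. Pushing on it along +x of mould_stop moves the jaw back.
- key_top (a point): Centre of the top of the orange ribbed release key, 48 mm along the bar by 50 mm across, in the jaw's channel, 39 mm behind jaw_front and 27 mm before push_face. Its top is 80 mm above the bench when fully up (up to 5 mm lower if the pawl rides on a tooth), 70 mm when pressed to its stop. It moves with the jaw.
- key (a joint): How far the key is pressed down, m: 0 fully up, 0.010 at the stop. The pawl is clear of the teeth from 0.005. A spring lifts it: 3 N at the top, 6 N at 0.006, 8 N at 0.010. It springs up when let go and rests between 0 and 0.005.
- size_tags: The mark: two fixed yellow tags 10 mm wide, one on each runner at the same place along the bar, wrapped over the runner's top (1.5 mm thick) and outer side. Origin on the bench midway between the two, at the centre of their width; axes as mould_stop. The jaw's front face is level with them when jaw_front lies at x = 0 here.
- mould_mid (a point): Centre of the white plaster mould (two halves, 81 mm along the bar, 108 mm across, 72 mm high, 0.85 kg) that stands loose on the runners between the fixed cheek and the jaw. Its centre is 86 mm above the bench.
- glaze_jar_mid (a point): Centre of a pale green glaze jar with white cap, 60 mm across, 95 mm high, loose on the bench.
- figurine_mid (a point): Centre of a terracotta figurine, 52 mm across its foot, 120 mm high, loose on the bench.
- tub_mid (a point): Centre of an open white plastic tub, 84 mm across, 85 mm high, loose on the bench.

How it is judged:
On the way, in this order (a step that is already met when the one before it is completed fails the run):
1. the release key is pressed down clear of the teeth (value of joint key above 0.006 m), for 0.1 s.
2. the jaw's front face is level with the size tags (within 10 mm) (x of jaw_front in the frame of size_tags between -0.01 and 0.01 m), for 0.1 s.
At the end, for the whole second after the job is handed in: The jaw's front face is within 10 mm of the tags along the bar, the key has sprung up (less than 5.8 mm down), the mould is within 12 mm and each bystander within 20 mm of where it started (all of step 2 and value of joint key below 0.0058 m and not (distance of mould_mid from where it was at the start of the episode above 0.012 m) and not (distance of glaze_jar_mid from where it was at the start of the episode above 0.02 m) and not (distance of figurine_mid from where it was at the start of the episode above 0.02 m) and not (distance of tub_mid from where it was at the start of the episode above 0.02 m)); the robot touches nothing.
It fails at once if the mould was shifted or lifted more than 12 mm (distance of mould_mid from where it was at the start of the episode above 0.012 m).
It fails at once if the jar, figurine or tub was shifted, tipped or lifted more than 20 mm (distance of any of glaze_jar_mid, figurine_mid, tub_mid from where it was at the start of the episode above 0.02 m).
It also fails if it takes over 38 s, if anything falls off the work surface, if the arm or the gripper's body presses on something with over 40 N, if the wrist force passes 120 N, or if a joint passes its speed limit or range.

ROBOT

A 6-joint arm with a two-finger parallel gripper is mounted at the origin on the work surface. World frame = base frame: x ahead of the robot, y to its left, z up, the work surface at z = 0. Lengths are in m, angles in rad, forces in N, time in s.
With the tool pointing down it reaches from about 0.35 to 0.975 m from the base axis. Payload 4.9 kg.
Tool frame: the origin (TCP) lies on the centre line of the jaws, within the pads' length; the fingertips stand 14 mm ahead of it and the grasp point (between the pads) lies 5 mm behind it; z points along the fingers, y is the line along which they close (so a half turn about z gives the same grasp; the last joint's range is limited). The gripper opens to 85 mm and grips with 20 to 120 N. Pads are 22 mm wide; open, the fingers measure 114 mm over their backs; the gripper's body (76 mm by 85 mm) begins 54 mm behind the grasp point. The pads swing forward as they close: fully open they stand 13 mm farther back than shut.
Start: joints at [1.217, 0.053, 1.613, -0, 1.476, -0.119], TCP at [0.145, 0.608, 0.245] pointing down, gripper open.
Joint ranges: [-3.01, 3.01], [-1.01, 2.22], [0.06, 2.58], [-1.02, 4.17], [0.09, 2.62], [-3.14, 3.14]. Speed limits (rad/s): [2.57, 2.57, 3.14, 3.14, 3.14, 3.14].

INTERFACE

Orientations are given as a unit quaternion [w, x, y, z].
In Python, from plant import * gives the robot as it stands.
- The arm moves only by the tool send_rows, never from a script. Its argument "steps" is a list of rows, each an object with "translation": the shift along the tool's x, y, z in cm, a list of three; "delta_rot": the turn, a rotation vector about the tool's x, y, z in rad, a list of three; "jaw": the finger opening in cm, from 0 to 8.54. In form: [{"translation": [dx, dy, dz], "delta_rot": [rx, ry, rz], "jaw": jaw}, ...]. A call has exactly 8 rows; each row is the pose to reach, as a shift and turn from the pose commanded when the call began, along the tool's axes at that moment; what a row does not reach only later rows make up. A row lasts 1/10 s, in which the tool goes at most 50 mm and 8.59 degrees, less where a joint would pass 70% of its speed; a pose out of reach is approached as far as the arm can. A call with a gripper value outside its range is refused whole. The fingers move at their own pace and stop on an object; the grip force is fixed at half the most. Time passes only in rows, so rows that repeat a pose let the fingers close, or fill a call up. It gives the time, the measured TCP pose, the force, the opening and the grip force at its end, in the units of the state.
- state(): the state, without advancing time (a new reading comes with each control period).
- grab_frame(name): name is "scene" or "top" or "wrist"; returns a dict with "pixels" (384x512x3 uint8, blue, green, red), "range_z" (384x512 float32, m along the optical axis (not along the pixel's ray), 0 where there is no reading), "fx", "fy", "cx", "cy" (pixels), "rvec" (rotation vector, rad) and "tvec" (3), from world to camera coordinates, as OpenCV has them. Camera axes: x right, y down, z forward; pixel columns grow to the right and rows downward; lengths in m; the calibration is good to about 2 mm. A picture is of the moment at which its call begins.
- job_done(): hands the job in; it is judged then, once.
The state is a dict: "time": time; "joint_pos": joint angles; "joint_vel": joint speeds; "joint_efforts": joint torques, N m; "tool_pos": TCP position; "tool_rot": TCP orientation; "contact_force": force on the tool from outside, world axes, zero at the start; "ft_torque": the same for the moment, N m; "gripper_width": opening from 0.0 (shut) to 1.0 (fully open); "grasp_force": force on a finger pad.
Only numpy, scipy, OpenCV 4.12 (cv2) and the standard library are available. Lean on these libraries where they do the work, as an engineer would, in place of code of your own. Each camera call takes 0.05 s, during which the arm holds its last target. There are 200 camera calls.

## Working session

There is one attempt and no reset: what is moved stays moved. The work goes in short steps, Python scripts to look and compute and a tool call to move; the robot and the scene stay as the last step left them, time stands still between calls to the robot, and variables do not carry over. Pictures are saved under pics/ and viewed, at most 10 in all, crops included, and the job is handed in when it is done.

Besides the shell and the picture viewer there is one more tool, called after ">>>" as name(argument=value, ...), one argument or row to a line, values as JSON. send_rows: Moves the arm, as the interface text tells. Its arguments: {"type":"object","properties":{"steps":{"type":"array","items":{"type":"object","properties":{"translation":{"type":"array","items":{"type":"number"}},"delta_rot":{"type":"array","items":{"type":"number"}},"jaw":{"type":"number"}}}}},"required":["steps"]}

```bash
mkdir -p pics; cat > h.py <<'E'
from plant import *
import numpy as np, cv2, pickle
def snap(n,f):
    d=grab_frame(n); cv2.imwrite(f'pics/{f}.png',d['pixels']); pickle.dump(d,open(f'pics/{f}.pkl','wb')); return d
def pt(d,u,v):
    z=np.median([a for a in d['range_z'][v-1:v+2,u-1:u+2].ravel() if a>0])
    R=cv2.Rodrigues(np.array(d['rvec'],float))[0]
    p=np.array([(u-d['cx'])/d['fx']*z,(v-d['cy'])/d['fy']*z,z])
    return R.T@(p-np.ravel(d['tvec']))
def ray(d,u,v,h):
    R=cv2.Rodrigues(np.array(d['rvec'],float))[0]
    c=-R.T@np.ravel(d['tvec']); r=R.T@np.array([(u-d['cx'])/d['fx'],(v-d['cy'])/d['fy'],1.])
    return c+r*(h-c[2])/r[2]
def load(f): return pickle.load(open(f'pics/{f}.pkl','rb'))
E
python3 - <<'E'
from h import *
a=snap('top','top1');b=snap('scene','scene1')
s=state();print(s)
E
```

```text
{'time': 0.1, 'joint_pos': array([ 1.21701515e+00,  5.32955604e-02,  1.61413566e+00, -2.12532751e-05,
        1.47602039e+00, -1.19005994e-01]), 'joint_vel': array([ 0.00070325,  0.00021936, -0.0020275 ,  0.00058388, -0.00134723,
        0.00045167]), 'joint_efforts': array([-2.28295567e-04, -3.94900739e+01, -3.71365142e+01, -9.89764908e-05,
        3.94923060e-03, -2.23304272e-05]), 'tool_pos': array([0.14521233, 0.60734675, 0.24419558]), 'tool_rot': array([-2.07397694e-04,  1.17117122e-01,  9.93117675e-01, -9.06103841e-04]), 'contact_force': array([-0.78568082, -0.06971919, -0.09891998]), 'ft_torque': array([-0.02337746,  0.06032634, -0.01894408]), 'grasp_force': 0.0, 'gripper_width': 1.0010566395132496}
```

View pics/top1.png

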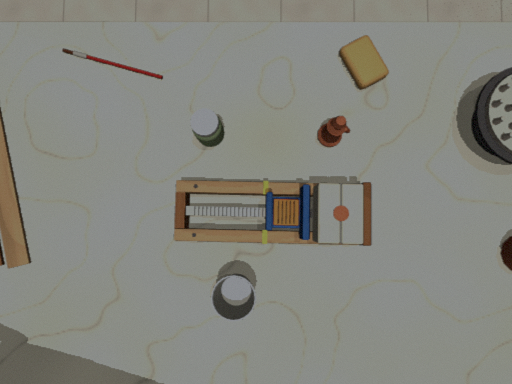

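View pics/scene1.png

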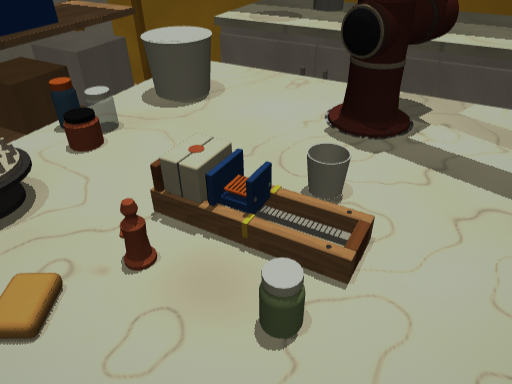

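The top view shows the stop along the image row, with its open end on the left. The jaw plate is at about (305,212), the orange key at (286,212), the push wall at (269,212) and the tags at (265,187) and (264,237). The jar is at (206,125), the tub at (235,292) and the figurine at (333,130).

```bash
python3 - <<'E'
from h import *
a=load('top1')
cv2.imwrite('pics/top1c.png',cv2.resize(a['pixels'][170:260,240:380],None,fx=5.5,fy=5.5,interpolation=cv2.INTER_CUBIC))
P=lambda *x:np.round(x[0],4)
for n,u,v in [('plate',305,212),('key',286,212),('wall',269,212),('tagL',265,188),('tagR',264,237),('run far',200,187),('run near',200,236),('jar',206,124),('fig',340,122),('tub',236,290),('cheek',367,212),('mould',330,230)]:
    print(n,P(pt(a,u,v)))
E
```

```text
plate [ 0.5277 -0.1135  0.1143]
key [ 0.5285 -0.0822  0.0775]
wall [ 0.5273 -0.0491  0.1149]
tagL [ 0.5763 -0.0427  0.0511]
tagR [ 0.4802 -0.0412  0.0509]
run far [0.5776 0.086  0.0501]
run near [0.4811 0.0843 0.0493]
jar [0.6925 0.0697 0.0949]
fig [ 0.691  -0.1769  0.1177]
tub [0.3693 0.0152 0.0036]
cheek [ 0.5288 -0.227   0.1043]
mould [ 0.4961 -0.1566  0.1216]
```

View pics/top1c.png

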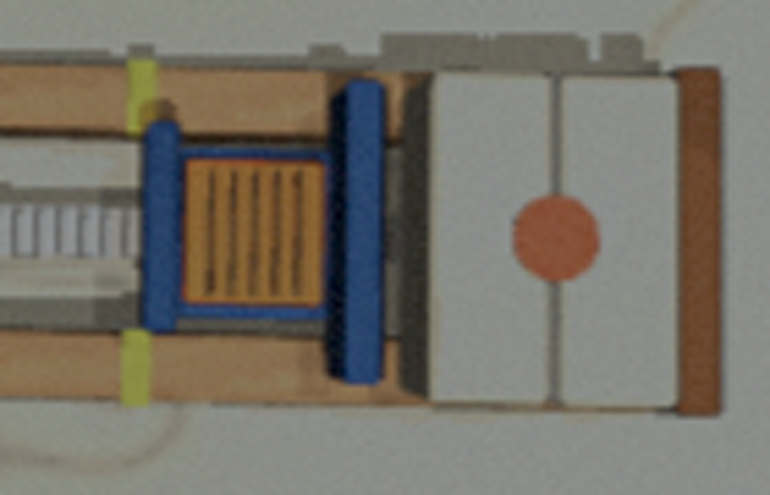

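```bash
python3 - <<'E'
from h import *
a=load('top1')
f=lambda x,y,h:ray(a,240+(x+.5)/5.5-.5,170+(y+.5)/5.5-.5,h)
t1=f(142.5,95,.0515);t2=f(136,370,.0515)
e1=f(0,65,.05);e2=f(320,68,.05);  # outer edge far
g1=f(0,400,.05);g2=f(400,406,.05)
for e in((e1,e2),(g1,g2)):
    d=e[1]-e[0];print('axis',e[0],e[1],np.arctan2(-d[0],d[1]) if d[1]>0 else np.arctan2(d[0],-d[1]))
# fit edges long in full image: runner ends
fr=[pt(a,u,187) for u in (200,290)]; print(fr)
print('tags',t1,t2)
jf=f(384,232,.115); print('front',jf)
print('plate ends',f(364,80,.115),f(358,384,.115))
print('wall L R',f(145,225,.115),f(180,225,.115),'ends',f(162,122,.115),f(158,332,.115))
print('key',f(184,230,.078),f(326,230,.078),f(255,158,.078),f(255,304,.078))
print('mould',f(434,238,.122), f(555,238,.122))
E
```

```text
axis [0.58920643 0.00768546 0.05      ] [ 0.58882769 -0.10734101  0.05      ] -0.0032926009756361918
axis [0.46944587 0.00641687 0.05      ] [ 0.46849388 -0.13552353  0.05      ] -0.0067068483422580314
[array([0.57758369, 0.08599365, 0.05010602]), array([ 0.57871379, -0.09200154,  0.0500497 ])]
tags [ 0.57853891 -0.0436277   0.0515    ] [ 0.48049507 -0.04184412  0.0515    ]
front [ 0.52817333 -0.12133332  0.115     ]
plate ends [ 0.57779308 -0.114983    0.115     ] [ 0.47899793 -0.11276691  0.115     ]
wall L R [ 0.52989537 -0.04365234  0.115     ] [ 0.52997641 -0.05504363  0.115     ] ends [ 0.56358652 -0.04903066  0.115     ] [ 0.4952357  -0.04804906  0.115     ]
key [ 0.52947511 -0.05770895  0.078     ] [ 0.52982329 -0.10643623  0.078     ] [ 0.55443256 -0.08205385  0.078     ] [ 0.50431425 -0.08211319  0.078     ]
mould [ 0.52615121 -0.13642999  0.122     ] [ 0.52643028 -0.17521945  0.122     ]
```

The jaw front is at y ≈ -0.121 and the tags are at y ≈ -0.0427, so the jaw has to travel about 78 mm along world +y. The centre line is at x ≈ 0.5295. I'll turn the tool so that its x axis runs along the bar, keep the fingers shut, and press the key close to the wall.

>>> send_rows(
  steps=[
    {"translation": [-3.2,-3.4,0],"delta_rot": [0,0,0.08],"jaw": 0},
    {"translation": [-6.4,-6.8,0],"delta_rot": [0,0,0.16],"jaw": 0},
    {"translation": [-9.6,-10.2,0],"delta_rot": [0,0,0.24],"jaw": 0},
    {"translation": [-12.8,-13.6,0],"delta_rot": [0,0,0.32],"jaw": 0},
    {"translation": [-16,-17,0],"delta_rot": [0,0,0.4],"jaw": 0},
    {"translation": [-19.2,-20.4,0],"delta_rot": [0,0,0.48],"jaw": 0},
    {"translation": [-22.4,-23.8,0],"delta_rot": [0,0,0.56],"jaw": 0},
    {"translation": [-25.6,-27.2,0],"delta_rot": [0,0,0.64],"jaw": 0},
  ],
)

```text
time: 0.9
tool_pos: [0.3313, 0.282, 0.2449]
tool_rot: [0.0, 0.425, 0.905, -0.0]
contact_force: [0.9, 0.4, -0.1]
gripper_width: 0.001
grasp_force: 0.0
```

```bash
cat > d.py <<'E'
from h import *
from scipy.spatial.transform import Rotation as Ro
import sys
s=state();q=s['tool_rot'];R=Ro.from_quat([q[1],q[2],q[3],q[0]])
T=np.array([float(v) for v in sys.argv[1:4]])
Rt=np.array([[.008,1,0],[1,-.008,0],[0,0,-1.]]).T   # columns: tool x,y,z
Rt=np.column_stack([[.008,1,0],[1,-.008,0],[0,0,-1.]])
print('t',s['time'],'pos',s['tool_pos'].round(4),'F',s['contact_force'].round(1),'w',round(s['gripper_width'],3))
print('d cm',(R.inv().apply(T-s['tool_pos'])*100).round(2),'rot',(R.inv()*Ro.from_matrix(Rt)).as_rotvec().round(3))
E
python3 d.py .5295 -.070 .2
```

```text
t 0.9 pos [0.3313 0.282  0.2449] F [ 0.9  0.4 -0.1] w 0.001
d cm [-39.73  -7.25   4.49] rot [-0.     0.     0.701]
```

>>> send_rows(
  steps=[
    {"translation": [-4.8,-0.9,0],"delta_rot": [0,0,0.088],"jaw": 0},
    {"translation": [-9.7,-1.8,0],"delta_rot": [0,0,0.176],"jaw": 0},
    {"translation": [-14.6,-2.7,0],"delta_rot": [0,0,0.264],"jaw": 0},
    {"translation": [-19.5,-3.6,0],"delta_rot": [0,0,0.352],"jaw": 0},
    {"translation": [-24.4,-4.5,0],"delta_rot": [0,0,0.44],"jaw": 0},
    {"translation": [-29.3,-5.4,0],"delta_rot": [0,0,0.528],"jaw": 0},
    {"translation": [-34.2,-6.3,0],"delta_rot": [0,0,0.616],"jaw": 0},
    {"translation": [-39.1,-7.2,0],"delta_rot": [0,0,0.701],"jaw": 0},
  ],
)

```text
time: 1.7
tool_pos: [0.5269, -0.0645, 0.2449]
tool_rot: [-0.0, 0.71, 0.704, -0.0]
contact_force: [1.2, 0.6, 0.2]
gripper_width: -0.003
grasp_force: 0.0
```

```bash
python3 d.py .5295 -.070 .13
```

```text
t 1.7 pos [ 0.5269 -0.0645  0.2449] F [1.2 0.6 0.2] w -0.003
d cm [-0.55  0.27 11.49] rot [-0.    -0.    -0.001]
```

>>> send_rows(
  steps=[
    {"translation": [-0.5,0.2,2],"delta_rot": [0,0,0],"jaw": 0},
    {"translation": [-0.5,0.2,4],"delta_rot": [0,0,0],"jaw": 0},
    {"translation": [-0.5,0.2,6],"delta_rot": [0,0,0],"jaw": 0},
    {"translation": [-0.5,0.2,8],"delta_rot": [0,0,0],"jaw": 0},
    {"translation": [-0.5,0.2,10],"delta_rot": [0,0,0],"jaw": 0},
    {"translation": [-0.5,0.2,11],"delta_rot": [0,0,0],"jaw": 0},
    {"translation": [-0.5,0.2,11.5],"delta_rot": [0,0,0],"jaw": 0},
    {"translation": [-0.5,0.2,11.5],"delta_rot": [0,0,0],"jaw": 0},
  ],
)

```text
time: 2.5
tool_pos: [0.5282, -0.0674, 0.1299]
tool_rot: [-0.0, 0.709, 0.705, -0.0]
contact_force: [0.4, 0.2, 0.1]
gripper_width: 0.001
grasp_force: 0.0
```

```bash
python3 d.py .5295 -.070 .13; python3 - <<'E'
from h import *
b=snap('scene','s2')['pixels'];w=snap('wrist','w2')['pixels']
cv2.imwrite('pics/m2.png',np.hstack([cv2.resize(b[100:280,140:380],(400,300),interpolation=cv2.INTER_CUBIC),cv2.resize(w,(400,300))]))
E
```

```text
t 2.5 pos [ 0.5282 -0.0674  0.1299] F [0.4 0.2 0.1] w 0.001
d cm [-0.26  0.13 -0.01] rot [-0.001 -0.     0.003]
```

View pics/m2.png

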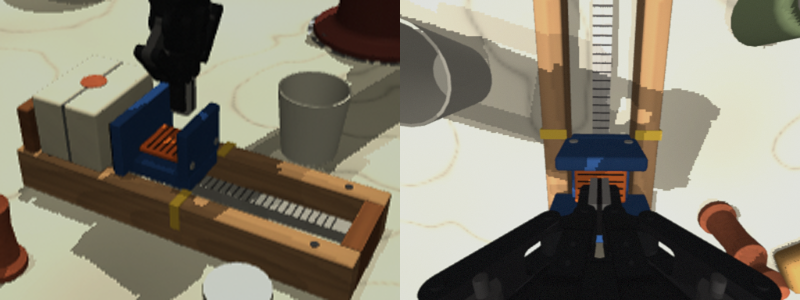

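The closed fingertips sit over the channel between the plate and the push wall, above the orange key: at (182,105) in the left view and (600,200) in the right. I'll shift them a little towards the plate, then descend onto the key.

>>> send_rows(
  steps=[
    {"translation": [-0.4,0.1,0],"delta_rot": [0,0,0],"jaw": 0},
    {"translation": [-0.4,0.1,0],"delta_rot": [0,0,0],"jaw": 0},
    {"translation": [-0.4,0.1,1],"delta_rot": [0,0,0],"jaw": 0},
    {"translation": [-0.4,0.1,2],"delta_rot": [0,0,0],"jaw": 0},
    {"translation": [-0.4,0.1,3],"delta_rot": [0,0,0],"jaw": 0},
    {"translation": [-0.4,0.1,3.5],"delta_rot": [0,0,0],"jaw": 0},
    {"translation": [-0.4,0.1,3.5],"delta_rot": [0,0,0],"jaw": 0},
    {"translation": [-0.4,0.1,3.5],"delta_rot": [0,0,0],"jaw": 0},
  ],
)

```text
time: 3.4
tool_pos: [0.5294, -0.0714, 0.0951]
tool_rot: [-0.0, 0.709, 0.705, -0.0]
contact_force: [-0.2, -0.9, 0.1]
gripper_width: -0.001
grasp_force: 0.0
```

```bash
python3 d.py .5295 -.071 .084
```

```text
t 3.4 pos [ 0.5294 -0.0714  0.0951] F [-0.2 -0.9  0.1] w -0.001
d cm [0.04 0.01 1.11] rot [-0.    -0.     0.003]
```

Next I'll press to a nominal tip height of 0.072.

>>> send_rows(
  steps=[
    {"translation": [0,0,0.2],"delta_rot": [0,0,0],"jaw": 0},
    {"translation": [0,0,0.4],"delta_rot": [0,0,0],"jaw": 0},
    {"translation": [0,0,0.6],"delta_rot": [0,0,0],"jaw": 0},
    {"translation": [0,0,0.8],"delta_rot": [0,0,0],"jaw": 0},
    {"translation": [0,0,0.9],"delta_rot": [0,0,0],"jaw": 0},
    {"translation": [0,0,0.9],"delta_rot": [0,0,0],"jaw": 0},
    {"translation": [0,0,0.9],"delta_rot": [0,0,0],"jaw": 0},
    {"translation": [0,0,0.9],"delta_rot": [0,0,0],"jaw": 0},
  ],
)

```text
time: 4.2
tool_pos: [0.5299, -0.0716, 0.0873]
tool_rot: [0.0, 0.709, 0.705, 0.0]
contact_force: [-1.0, -0.2, 6.4]
gripper_width: -0.001
grasp_force: 2.9
```

```bash
python3 d.py .5295 -.071 .084
```

```text
t 4.2 pos [ 0.5299 -0.0716  0.0873] F [-1.  -0.2  6.4] w -0.001
d cm [ 0.06 -0.04  0.33] rot [0.001 0.    0.003]
```

>>> send_rows(
  steps=[
    {"translation": [0,0,0.15],"delta_rot": [0,0,0],"jaw": 0},
    {"translation": [0,0,0.3],"delta_rot": [0,0,0],"jaw": 0},
    {"translation": [0,0,0.4],"delta_rot": [0,0,0],"jaw": 0},
    {"translation": [0,0,0.5],"delta_rot": [0,0,0],"jaw": 0},
    {"translation": [0,0,0.5],"delta_rot": [0,0,0],"jaw": 0},
    {"translation": [0,0,0.5],"delta_rot": [0,0,0],"jaw": 0},
    {"translation": [0,0,0.5],"delta_rot": [0,0,0],"jaw": 0},
    {"translation": [0,0,0.5],"delta_rot": [0,0,0],"jaw": 0},
  ],
)

```text
time: 5.0
tool_pos: [0.5301, -0.0716, 0.0839]
tool_rot: [0.0, 0.709, 0.705, 0.0]
contact_force: [-6.5, 2.5, 15.4]
gripper_width: 0.002
grasp_force: 7.3
```

```bash
python3 d.py .5295 .0123 .083
```

```text
t 5.0 pos [ 0.5301 -0.0716  0.0839] F [-6.5  2.5 15.4] w 0.002
d cm [ 8.39 -0.1   0.09] rot [0.    0.    0.003]
```

The key is on its stop with about 15 N on it. Now I'll push along the bar, stopping partway first.

>>> send_rows(
  steps=[
    {"translation": [0.5,0,0],"delta_rot": [0,0,0],"jaw": 0},
    {"translation": [1,0,0],"delta_rot": [0,0,0],"jaw": 0},
    {"translation": [1.6,0,0],"delta_rot": [0,0,0],"jaw": 0},
    {"translation": [2.3,0,0],"delta_rot": [0,0,0],"jaw": 0},
    {"translation": [3.0,0,0],"delta_rot": [0,0,0],"jaw": 0},
    {"translation": [3.7,0,0],"delta_rot": [0,0,0],"jaw": 0},
    {"translation": [4.4,0,0],"delta_rot": [0,0,0],"jaw": 0},
    {"translation": [5,0,0],"delta_rot": [0,0,0],"jaw": 0},
  ],
)

```text
time: 5.8
tool_pos: [0.5308, -0.0234, 0.0839]
tool_rot: [0.002, 0.709, 0.706, -0.001]
contact_force: [-4.3, -7.1, 12.1]
gripper_width: -0.001
grasp_force: 6.0
```

```bash
python3 d.py .5302 .0123 .083; python3 - <<'E'
from h import *
b=snap('scene','s3')['pixels'];w=snap('wrist','w3')['pixels']
cv2.imwrite('pics/m3.png',np.hstack([cv2.resize(b[100:280,140:380],(400,300),interpolation=cv2.INTER_CUBIC),cv2.resize(w,(400,300))]))
E
```

```text
t 5.8 pos [ 0.5308 -0.0234  0.0839] F [-4.3 -7.1 12.1] w -0.001
d cm [ 3.57 -0.08  0.07] rot [0.002 0.005 0.004]
```

View pics/m3.png

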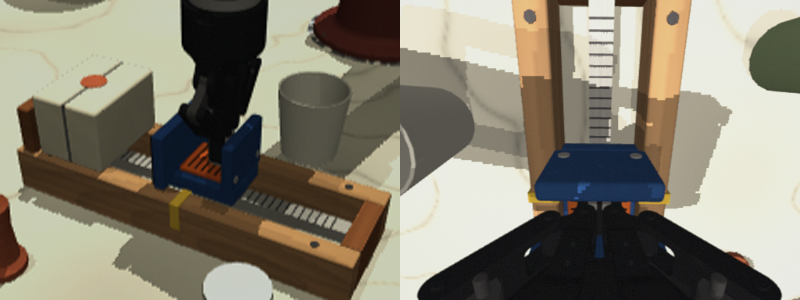

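The jaw has moved back with the finger and the mould still stands in place. I'll measure the wall from the depth image.

```bash
cat > wall.py <<'E'
from h import *
import sys
def cloud(d):
    v,u=np.mgrid[:384,:512];z=d['range_z'];R=cv2.Rodrigues(np.array(d['rvec'],float))[0]
    p=np.stack([(u-d['cx'])/d['fx']*z,(v-d['cy'])/d['fy']*z,z],-1)[z>0]-np.ravel(d['tvec'])
    return p@R, d['pixels'][z>0].astype(int)
for n in sys.argv[1:]:
    p,c=cloud(load(n)); m=(abs(p[:,2]-.115)<.003)&(abs(p[:,0]-.53)<.045)&(c[:,0]>1.5*c[:,2])&(c[:,0]>c[:,1]+10)
    y=p[m,1]; h,e=np.histogram(y,bins=np.arange(-.14,.06,.003)); print(n,[(round(a,3),b) for a,b in zip(e,h) if b], np.percentile(y,[1,99]).round(4))
E
python3 wall.py top1 scene1 w2 s3 w3
```

```text
top1 [(np.float64(-0.122), np.int64(37)), (np.float64(-0.119), np.int64(84)), (np.float64(-0.116), np.int64(98)), (np.float64(-0.113), np.int64(72)), (np.float64(-0.11), np.int64(46)), (np.float64(-0.056), np.int64(9)), (np.float64(-0.053), np.int64(75)), (np.float64(-0.05), np.int64(76)), (np.float64(-0.047), np.int64(37)), (np.float64(-0.044), np.int64(33))] [-0.121  -0.0437]
scene1 [(np.float64(-0.122), np.int64(4)), (np.float64(-0.119), np.int64(36)), (np.float64(-0.116), np.int64(47)), (np.float64(-0.113), np.int64(54)), (np.float64(-0.11), np.int64(67)), (np.float64(-0.107), np.int64(1)), (np.float64(-0.053), np.int64(24)), (np.float64(-0.05), np.int64(42)), (np.float64(-0.047), np.int64(44)), (np.float64(-0.044), np.int64(48)), (np.float64(-0.041), np.int64(3))] [-0.1189 -0.0414]
w2 [(np.float64(-0.119), np.int64(30)), (np.float64(-0.116), np.int64(29)), (np.float64(-0.113), np.int64(13)), (np.float64(-0.056), np.int64(35)), (np.float64(-0.053), np.int64(474)), (np.float64(-0.05), np.int64(554)), (np.float64(-0.047), np.int64(619)), (np.float64(-0.044), np.int64(350))] [-0.1166 -0.0423]
s3 [(np.float64(-0.074), np.int64(5)), (np.float64(-0.071), np.int64(24)), (np.float64(-0.068), np.int64(26)), (np.float64(-0.065), np.int64(23)), (np.float64(-0.062), np.int64(21)), (np.float64(-0.008), np.int64(3)), (np.float64(-0.005), np.int64(36)), (np.float64(-0.002), np.int64(42)), (np.float64(0.001), np.int64(51)), (np.float64(0.004), np.int64(40))] [-0.0711  0.0061]
w3 [(np.float64(-0.035), np.int64(4)), (np.float64(-0.032), np.int64(3)), (np.float64(-0.029), np.int64(2)), (np.float64(-0.017), np.int64(3)), (np.float64(-0.008), np.int64(13)), (np.float64(-0.005), np.int64(689)), (np.float64(-0.002), np.int64(1020)), (np.float64(0.001), np.int64(1154)), (np.float64(0.004), np.int64(1134)), (np.float64(0.007), np.int64(8))] [-0.0049  0.0066]
```

>>> send_rows(
  steps=[
    {"translation": [0.5,0,0],"delta_rot": [0,0,0],"jaw": 0},
    {"translation": [1,0,0],"delta_rot": [0,0,0],"jaw": 0},
    {"translation": [1.5,0,0],"delta_rot": [0,0,0],"jaw": 0},
    {"translation": [2,0,0],"delta_rot": [0,0,0],"jaw": 0},
    {"translation": [2.5,0,0],"delta_rot": [0,0,0],"jaw": 0},
    {"translation": [2.9,0,0],"delta_rot": [0,0,0],"jaw": 0},
    {"translation": [2.9,0,0],"delta_rot": [0,0,0],"jaw": 0},
    {"translation": [2.9,0,0],"delta_rot": [0,0,0],"jaw": 0},
  ],
)

```text
time: 6.7
tool_pos: [0.5313, 0.0062, 0.0839]
tool_rot: [0.002, 0.709, 0.706, -0.0]
contact_force: [-4.3, -4.1, 10.9]
gripper_width: -0.001
grasp_force: 5.8
```

```bash
python3 d.py .5302 .0123 .083; python3 - <<'E'
from h import *
snap('scene','s4');snap('wrist','w4')
E
python3 wall.py s4 w4
```

```text
t 6.7 pos [0.5313 0.0062 0.0839] F [-4.3 -4.1 10.9] w -0.001
d cm [ 0.61 -0.11  0.09] rot [0.003 0.003 0.003]
s4 [(np.float64(-0.044), np.int64(11)), (np.float64(-0.041), np.int64(38)), (np.float64(-0.038), np.int64(34)), (np.float64(-0.035), np.int64(30)), (np.float64(-0.032), np.int64(21)), (np.float64(0.022), np.int64(4)), (np.float64(0.025), np.int64(37)), (np.float64(0.028), np.int64(48)), (np.float64(0.031), np.int64(59)), (np.float64(0.034), np.int64(36))] [-0.0416  0.0357]
w4 [(np.float64(-0.008), np.int64(2)), (np.float64(-0.005), np.int64(5)), (np.float64(-0.002), np.int64(4)), (np.float64(0.001), np.int64(1)), (np.float64(0.013), np.int64(2)), (np.float64(0.022), np.int64(212)), (np.float64(0.025), np.int64(925)), (np.float64(0.028), np.int64(1070)), (np.float64(0.031), np.int64(1253)), (np.float64(0.034), np.int64(581))] [0.0239 0.0354]
```

The jaw has moved 77 mm, so its front is within about 1 mm of the tags. Now I'll lift straight up.

>>> send_rows(
  steps=[
    {"translation": [0,0,-0.3],"delta_rot": [0,0,0],"jaw": 0},
    {"translation": [0,0,-0.6],"delta_rot": [0,0,0],"jaw": 0},
    {"translation": [0,0,-1.0],"delta_rot": [0,0,0],"jaw": 0},
    {"translation": [0,0,-2],"delta_rot": [0,0,0],"jaw": 0},
    {"translation": [0,0,-4],"delta_rot": [0,0,0],"jaw": 0},
    {"translation": [0,0,-7],"delta_rot": [0,0,0],"jaw": 0},
    {"translation": [0,0,-10],"delta_rot": [0,0,0],"jaw": 0},
    {"translation": [0,0,-13],"delta_rot": [0,0,0],"jaw": 0},
  ],
)

```text
time: 7.6
tool_pos: [0.5294, 0.0078, 0.2122]
tool_rot: [-0.0, 0.709, 0.705, -0.0]
contact_force: [0.6, 0.2, 0.1]
gripper_width: -0.002
grasp_force: 0.0
```

```bash
python3 d.py .5302 .0123 .083; python3 - <<'E'
from h import *
b=snap('scene','s5')['pixels'];w=snap('wrist','w5')['pixels']
cv2.imwrite('pics/m5.png',np.hstack([cv2.resize(b[100:280,140:380],(400,300),interpolation=cv2.INTER_CUBIC),cv2.resize(w,(400,300))]))
E
python3 wall.py s5 w5; python3 - <<'E'
from wall import *
p,c=cloud(load('s5'))
m=(c[:,2]>1.8*c[:,0])&(c[:,2]>120)&(p[:,2]>.06)&(p[:,2]<.09)&(abs(p[:,0]-.53)<.03)&(p[:,1]>-.05)&(p[:,1]<.03)
print('key z',m.sum(),np.median(p[m,2]))
E
```

```text
t 7.6 pos [0.5294 0.0078 0.2122] F [0.6 0.2 0.1] w -0.002
d cm [ 0.44  0.09 12.92] rot [-0.001 -0.001  0.003]
s5 [(np.float64(-0.044), np.int64(12)), (np.float64(-0.041), np.int64(49)), (np.float64(-0.038), np.int64(54)), (np.float64(-0.035), np.int64(55)), (np.float64(-0.032), np.int64(60)), (np.float64(-0.029), np.int64(1)), (np.float64(0.022), np.int64(4)), (np.float64(0.025), np.int64(39)), (np.float64(0.028), np.int64(44)), (np.float64(0.031), np.int64(59)), (np.float64(0.034), np.int64(38))] [-0.0413  0.0359]
w5 [(np.float64(-0.044), np.int64(43)), (np.float64(-0.041), np.int64(127)), (np.float64(-0.038), np.int64(167)), (np.float64(-0.035), np.int64(202)), (np.float64(-0.032), np.int64(151)), (np.float64(0.022), np.int64(69)), (np.float64(0.025), np.int64(231)), (np.float64(0.028), np.int64(256)), (np.float64(0.031), np.int64(274)), (np.float64(0.034), np.int64(103))] [-0.0417  0.0352]
key z 78 0.0755380936661053
```

View pics/m5.png

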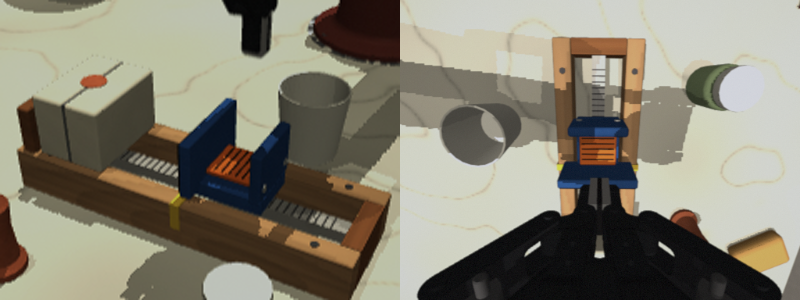

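The hand is clear. The plate is level with the tag at (178,210) in the left view, the key is up at about 75.5 mm, and the mould and bystanders haven't moved.

```bash
python3 -c "
from plant import *
print(job_done())"
```

```text
the job is handed in; nothing more can be done
None
```

The job is handed in, with no verdict shown: the blue jaw moved back about 77 mm and its front measures within about 2 mm of the yellow tags, the key has sprung up, the hand is clear, and the mould, jar, figurine and tub look undisturbed.

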